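Chuck the tenoned blank

TASK

One wooden blank in the low rack has a round tenon, and only that tenon sticks out. Draw the blank out by its tenon, set it down and let go of it on the bench clear of the rack, then take it by its square body and slide the tenon into the lathe chuck along the spindle axis until the blank's shoulder is fully home against the jaws. Leave it there, resting on the support bar; leave the other blanks in the rack, and do not disturb the wax jar or the screwdriver.

Things in the scene. Friction and masses are not known exactly. Their poses are not given: they have to be found in the camera images.
- blank: Loose blank of plain light wood, 0.15 to 0.27 kg: square body 48 x 48 x 105 mm (105 along its y) with a round tenon, 32 mm diameter, 55 mm long, on the middle of its +y end. Origin: centre of the square body, 24 mm above the bench as it lies; z up at the start. It starts lying in one bay of the rack, body 3 mm behind the mouth, 52 mm of tenon standing out level.
- shoulder (a point): Point on the blank's centre line where the square body ends and the tenon begins, 52.5 mm from the blank's origin along its +y; axes as the blank's.
- heel (a point): Centre of the blank's other end face, 52.5 mm from its origin along its -y; axes as the blank's.
- rack: Fixed low plywood rack, 208 mm wide (x), 138 mm deep, 61 mm high with a closed roof and no floor: blanks lie on the bench. Origin on the bench at the middle of its open front edge, y pointing out of the rack (the way blanks are drawn out). Three bays side by side, 56 mm wide and 55 mm high inside, centres at x = -66, 0 and +66 mm. Only the tenon stands out.
- jaws (a point): Point on the lathe's spindle axis in the plane of the chuck jaws' front faces, 170 mm above the bench; y points along the axis into the chuck, z up. The four jaws are fixed: flat faces above, below and at both sides leave an opening 38 mm square, 24 mm deep; behind it a 46 mm bore, 66 mm deep in all from the jaw faces. Jaws reach 44 mm out from the axis, the chuck 47 mm.
- support (a point): Middle of the flat level top of a fixed steel bar, 26 mm below the spindle axis, 53.5 mm in front of the jaw faces; a seated blank's body rests on it. The bar is 34 mm wide and 83 mm long, along the axis (y, as at the jaws), and ends 12 mm short of the jaws.
- lathe: Fixed green lathe. Origin on the bench straight below jaws, same axes. Bed 150 mm wide, 70 mm high, from y = -110 to +320 mm; headstock up to 165 mm wide (x), its top 290 mm above the bench, from y = +100 mm on. Above the support bar, in front of the jaws, all is free.
- plain_a: Bystander: plain square blank, 48 x 48 x 105 mm, without a tenon, lying in another bay of the rack; origin at its centre, y along it.
- plain_b: Bystander: plain square blank, 46 x 48 x 105 mm, without a tenon, lying in another bay of the rack; origin at its centre, y along it.
- wax: Bystander: round jar of wax, 72 mm diameter, 60 mm high, standing on the bench; origin at the centre of its underside.
- screwdriver: Bystander: screwdriver, 200 mm long, lying on the bench near the robot; x along it.
Things that resemble listed ones, but are neither listed nor needed, are in the scene too. What is shaped like the blank but orange is not meant.

How it is judged:
On the way:
1. the blank, drawn wholly out of the rack, lies on the bench and is let go (y of heel in the frame of rack above 0 m and height (world z) of each of heel, shoulder below 0.03 m and contact force between the fingers and blank below 0.2 N), for 0.2 s.
At the end, for the whole second after the job is handed in: The blank rests released and still in the chuck on the support bar, its shoulder within 5 mm of the jaw faces and within 7 mm of the spindle axis, its length within 0.12 rad of that axis (y of shoulder in the frame of jaws above -0.005 m and x of shoulder in the frame of jaws between -0.007 and 0.007 m and z of shoulder in the frame of jaws between -0.007 and 0.007 m and angle between the y axis of blank and the y axis of jaws, either way round below 0.12 rad and contact force between the fingers and blank below 0.2 N and linear speed of blank below 0.02 m/s); the robot touches nothing.
It fails at once if another blank moved by more than 30 mm (distance of any of plain_a, plain_b from where it was at the start of the episode above 0.03 m).
It fails at once if the wax jar or the screwdriver moved by more than 30 mm (distance of any of wax, screwdriver from where it was at the start of the episode above 0.03 m).
It also fails if it takes over 54 s, if anything falls off the work surface, if the arm or the gripper's body presses on something with over 40 N, if the wrist force passes 120 N, or if a joint passes its speed limit or range.

ROBOT

A 6-joint arm with a two-finger parallel gripper is mounted at the origin on the work surface. World frame = base frame: x ahead of the robot, y to its left, z up, the work surface at z = 0. Lengths are in m, angles in rad, forces in N, time in s.
With the tool pointing down it reaches from about 0.25 to 0.775 m from the base axis. Payload 4 kg.
Tool frame: the origin (TCP) lies midway between the tips of the shut fingers; the grasp point (between the pads) lies 19 mm behind it; z points along the fingers, x is the direction in which the jaws open and shut, and the axes are right-handed (so a half turn about z gives the same grasp; the last joint's range is limited). The gripper opens to 94 mm and grips with 3 to 60 N. Pads are 16 mm wide; open, the fingers measure 119 mm over their backs; the gripper's body (75 mm by 177 mm) begins 78 mm behind the grasp point.
Start: joints at [-1.294, 0.087, 1.371, -0, 1.684, -0.103], TCP at [0.204, -0.511, 0.206] pointing down, gripper open.
Joint ranges: [-3.1, 3.1], [-0.76, 2.03], [0.27, 2.55], [-1.08, 4.22], [0.17, 2.65], [-2.57, 2.57]. Speed limits (rad/s): [2.79, 2.79, 3.14, 3.14, 3.14, 3.14].

INTERFACE

Orientations are given as [roll, pitch, yaw] about the fixed x, y, z axes, in that order (R = Rz(yaw) Ry(pitch) Rx(roll)).
In Python, from bench import * gives the robot as it stands.
- The arm moves only by the tool send_rows, never from a script. Its argument "rows" is one flat list of numbers, 7 for each row, row after row: the shift along the world's x, y, z in mm, then the turn, a rotation vector about the world's x, y, z in degrees, then the opening, from 0 (shut) to 1 (fully open). A call has exactly 8 rows; each row shifts and turns the commanded pose from where the row before left it; what a row does not reach is not made up. A row lasts 1/8 s, in which the tool goes at most 62.5 mm and 10.7 degrees, less where a joint would pass 70% of its speed; a pose out of reach is approached as far as the arm can. A call is refused whole if a number of a shift passes 62.5 or a number of a turn 10.7, either way. A call with a gripper value outside its range is refused whole. The fingers move at their own pace and stop on an object; the grip force is fixed at half the most. Time passes only in rows, so rows that do not move let the fingers close, or fill a call up. It gives the time, the measured TCP pose, the force and the opening at its end, in the units of the state.
- get_obs(): the state, without advancing time (a new reading comes with each control period).
- snapshot(name): name is "scene" or "side" or "wrist"; returns a dict with "color" (420x560x3 uint8, red, green, blue), "intrinsics" (3x3 intrinsics, pixels), "distortion" ([k1, k2, p1, p2, k3] as OpenCV has them; the pictures are not rectified), "rvec" (rotation vector, rad) and "tvec" (3), from world to camera coordinates, as OpenCV has them; the wrist camera has in their place "T_tool_cam" (4x4, takes a point from camera to tool coordinates, whose origin is the TCP and whose axes are the tool frame's). Camera axes: x right, y down, z forward; pixel columns grow to the right and rows downward; lengths in m; the calibration is good to about 2 mm. A picture is of the moment at which its call begins: read the wrist's pose just before it. There is no depth.
- close_job(): hands the job in, once; it reports no verdict.
The state is a dict: "time": time; "joint_positions": joint angles; "qvel": joint speeds; "joint_torque": joint torques, N m; "tool_pos": TCP position; "ee_rot": TCP orientation; "wrist_force": force on the tool from outside, world axes, zero at the start; "wrist_torque": the same for the moment, N m; "width": finger opening in m.
Only numpy, scipy, OpenCV 4.12 (cv2) and the standard library are available. Lean on these libraries where they do the work, as an engineer would, in place of code of your own. Each camera call takes 0.05 s, during which the arm holds its last target.

## Working session

There is one attempt and no reset: what is moved stays moved. The work goes in short steps, Python scripts to look and compute and a tool call to move; the robot and the scene stay as the last step left them, time stands still between calls to the robot, and variables do not carry over. Pictures are saved under pics/ and viewed, and the job is handed in when it is done.

Besides the shell and the picture viewer there is one more tool, called as name(argument=value, ...) on one line, values as JSON. send_rows: Moves the arm, as the interface text tells. Its arguments: {"type":"object","properties":{"rows":{"type":"array","items":{"type":"number"}}},"required":["rows"]}

```bash
mkdir -p pics; ls; python3 - <<'E'
from bench import *
import cv2,numpy as np
o=get_obs();print({k:np.round(v,4) for k,v in o.items()})
for n in ("scene","side","wrist"):
    s=snapshot(n);cv2.imwrite(f"pics/{n}0.png",s["color"][:,:,::-1])
    for k in s:
        if k!="color":print(n,k,np.round(s[k],4).tolist())
E
```

```text
pics
{'time': np.float64(0.0), 'joint_positions': array([-1.2941,  0.0879,  1.3722, -0.    ,  1.6836, -0.1031]), 'qvel': array([ 0.001 , -0.0007, -0.0009, -0.0018,  0.    , -0.0004]), 'joint_torque': array([ 7.00000e-04, -3.40188e+01, -3.02421e+01,  7.19000e-02,
        3.31000e-02, -1.00000e-04]), 'tool_pos': array([ 0.2037, -0.5103,  0.2043]), 'ee_rot': array([-3.1414e+00,  2.1000e-03, -1.1910e+00]), 'wrist_force': array([-0.6061, -0.4477, -0.4161]), 'wrist_torque': array([-0.0241,  0.088 , -0.0122]), 'width': np.float64(0.0936)}
scene intrinsics [[398.9519, 0.0, 283.9406], [0.0, 398.9519, 215.2898], [0.0, 0.0, 1.0]]
scene distortion [-0.0385, 0.0, 0.0, 0.0, 0.0]
scene rvec [0.6115, 2.5854, -1.226]
scene tvec [0.5076, 0.0243, 1.2604]
side intrinsics [[541.6781, 0.0, 274.4911], [0.0, 541.6781, 201.2092], [0.0, 0.0, 1.0]]
side distortion [-0.0522, 0.0, 0.0, 0.0, 0.0]
side rvec [0.8463, -2.2912, 1.3336]
side tvec [0.3384, 0.3044, 1.2533]
wrist intrinsics [[318.3336, 0.0, 276.8157], [0.0, 318.3336, 206.9589], [0.0, 0.0, 1.0]]
wrist distortion [-0.0668, 0.0, 0.0, 0.0, 0.0]
wrist T_tool_cam [[1.0, -0.0002, 0.0007, 0.0015], [0.0, 0.9735, 0.2285, -0.0662], [-0.0008, -0.2285, 0.9735, -0.1797], [0.0, 0.0, 0.0, 1.0]]
```

View pics/scene0.png

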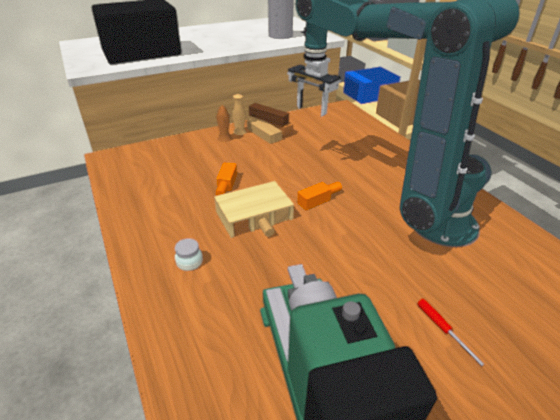

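View pics/side0.png

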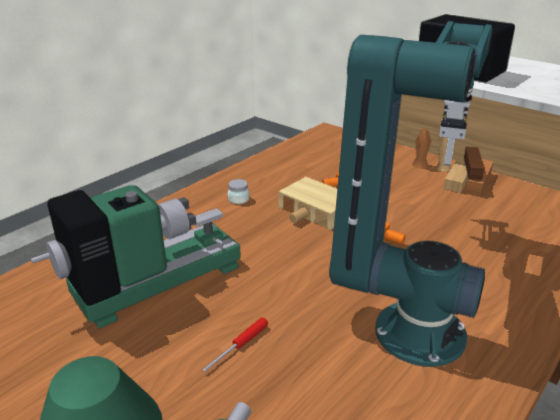

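View pics/wrist0.png

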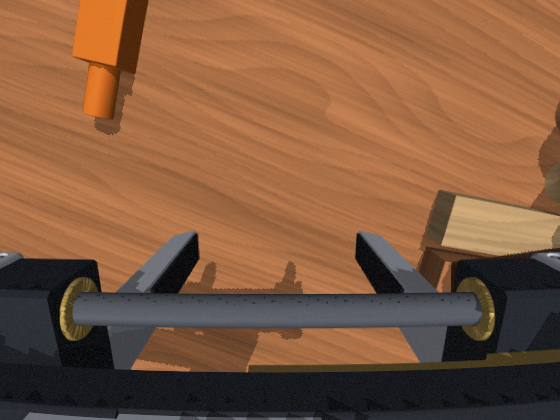

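The blank's tenon is at scene (266,229) and side (300,215). The orange lookalikes are at scene (227,178) and (318,195), and there is a brown block at (268,115). I'll enlarge the crops and build fitting helpers.

```bash
cat > h.py <<'E'
from bench import *
import cv2,numpy as np
from scipy.spatial.transform import Rotation as R
def cam(s,o=None):
    K=np.array(s["intrinsics"]);D=np.array(s["distortion"])
    if "rvec" in s:
        Rc=cv2.Rodrigues(np.array(s["rvec"]))[0];t=np.array(s["tvec"]).ravel()
    else:
        T=np.eye(4);T[:3,:3]=R.from_euler('xyz',o["ee_rot"]).as_matrix();T[:3,3]=o["tool_pos"]
        T=np.linalg.inv(T@np.array(s["T_tool_cam"]));Rc=T[:3,:3];t=T[:3,3]
    return K,D,Rc,t
def proj(c,P):
    K,D,Rc,t=c
    return cv2.projectPoints(np.array(P,float).reshape(-1,3),cv2.Rodrigues(Rc)[0],t,K,D)[0].reshape(-1,2)
def onz(c,uv,z):
    K,D,Rc,t=c
    p=cv2.undistortPoints(np.array(uv,float).reshape(-1,1,2),K,D).reshape(-1,2)
    C=-Rc.T@t; d=np.c_[p,np.ones(len(p))]@Rc
    return C+d*((z-C[2])/d[:,2])[:,None]
def crop(im,x0,y0,x1,y1,k,name):
    cv2.imwrite(name,cv2.resize(im[y0:y1,x0:x1,::-1],None,fx=k,fy=k,interpolation=cv2.INTER_CUBIC))
E
python3 - <<'E'
from h import *
s=snapshot("scene");crop(s["color"],200,170,310,250,7,"pics/c1.png");crop(s["color"],250,250,390,350,5,"pics/c2.png")
c=cam(s)
for n,uv in dict(rackTL=(216,206),rackTR=(280,185),rackR=(293,207),rackL=(231,228)).items():print(n,onz(c,[uv],0.061).round(3))
print("wax",onz(c,[(188,247)],.06).round(3))
s=snapshot("side");crop(s["color"],265,165,365,240,7,"pics/c3.png");crop(s["color"],150,180,250,280,6,"pics/c4.png")
E
```

```text
rackTL [[ 0.639 -0.32   0.061]]
rackTR [[ 0.414 -0.335  0.061]]
rackR [[ 0.431 -0.213  0.061]]
rackL [[ 0.636 -0.205  0.061]]
wax [[ 0.767 -0.183  0.06 ]]
```

View pics/c1.png

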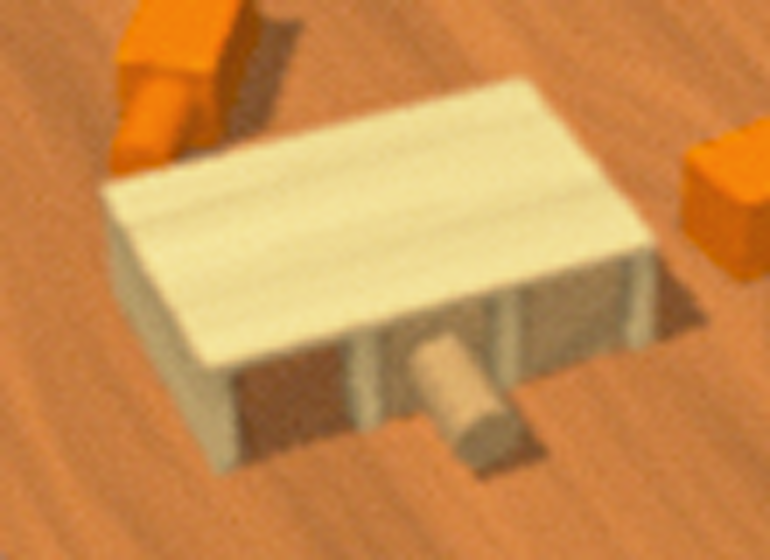

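View pics/c2.png

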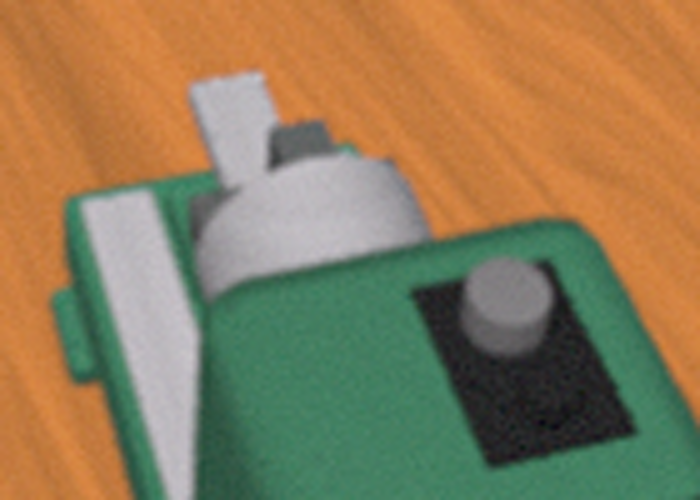

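View pics/c3.png

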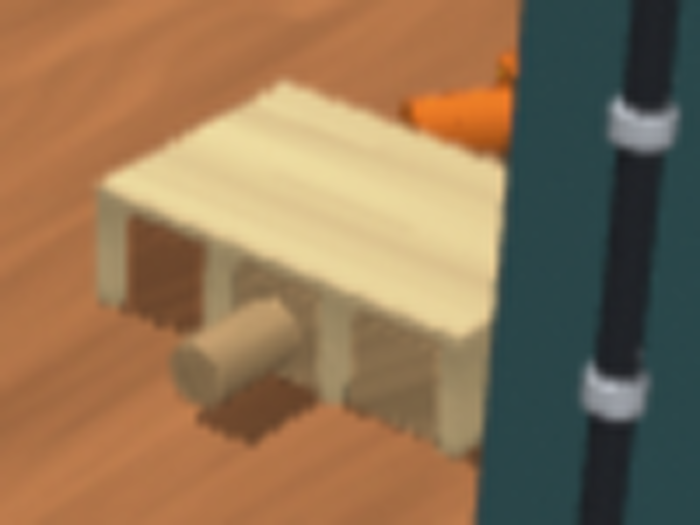

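View pics/c4.png

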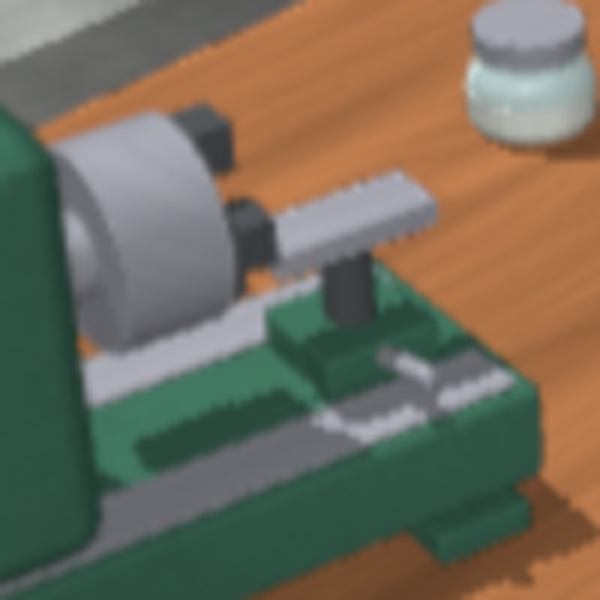

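```bash
cat > fit.py <<'E'
from h import *
from scipy.optimize import least_squares
ss=snapshot("scene");sd=snapshot("side");cs=cam(ss);cd=cam(sd)
def un(p,k,o):return (np.array(p,float)+.5)/k-.5+np.array(o)
def pose(p,P):
    c,s=np.cos(p[2]),np.sin(p[2]);P=np.array(P,float)/1000
    return np.c_[p[0]+c*P[:,0]-s*P[:,1],p[1]+s*P[:,0]+c*P[:,1],P[:,2]]
def fit(obs,x0):
    f=lambda p:np.concatenate([(proj(c,pose(p,[q for q,_ in o]))-np.array([u for _,u in o])).ravel() for c,o in obs])
    r=least_squares(f,x0,loss="soft_l1");print("pose",r.x.round(4));print(f(r.x).reshape(-1,2).round(1).tolist());return r.x
A=lambda q:un(q,7,(200,170));B=lambda q:un(q,7,(265,165))
rk=fit([(cs,[((104,-138,61),A((103,187))),((-104,-138,61),A((527,77))),((-104,0,61),A((655,240))),((104,0,61),A((210,367))),((104,0,0),A((222,472))),((-104,0,0),A((640,347)))]),
 (cd,[((104,0,61),B((100,188))),((104,-138,61),B((283,80))),((-104,0,61),B((465,335))),((104,0,0),B((100,302))),((-104,0,0),B((468,458)))])],[.53,-.21,0.])
C=lambda q:un(q,5,(250,250));E=lambda q:un(q,6,(150,180))
lt=fit([(cs,[((17,-95,144),C((188,85))),((-17,-95,144),C((263,72)))]),
 (cd,[((17,-95,144),E((400,171))),((-17,-95,144),E((438,205))),((-75,-110,70),E((541,388))),((-17,-12,144),E((275,246)))])],[.5,.1,0.])
# check overlay
def ov(im,c,name,box,k):
    im=cv2.resize(im[:,:,::-1].copy()[box[1]:box[3],box[0]:box[2]],None,fx=k,fy=k,interpolation=cv2.INTER_CUBIC)
    def ln(p,P,col):
        u=proj(c,pose(p,P));u=((u-np.array(box[:2])+.5)*k-.5).round().astype(int)
        cv2.polylines(im,[u.reshape(-1,1,2)],True,col,1)
    ln(rk,[(104,0,61),(-104,0,61),(-104,-138,61),(104,-138,61)],(255,0,0));ln(rk,[(104,0,61),(-104,0,61),(-104,0,0),(104,0,0)],(255,0,0))
    ln(rk,[(16*np.cos(a),52,24+16*np.sin(a)) for a in np.linspace(0,6.2,20)],(0,0,255))
    ln(lt,[(17,-95,144),(-17,-95,144),(-17,-12,144),(17,-12,144)],(255,0,0))
    ln(lt,[(75,-110,70),(-75,-110,70),(-75,320,70),(75,320,70)],(255,0,255))
    for y in(0,):ln(lt,[(44*np.cos(a),y,170+44*np.sin(a)) for a in np.linspace(0,6.2,40)],(0,0,255))
    cv2.imwrite(name,im)
ov(ss["color"],cs,"pics/o1.png",(190,150,390,350),3);ov(sd["color"],cd,"pics/o2.png",(140,150,360,320),3)
E
python3 fit.py
```

```text
pose [ 0.5247 -0.2298 -0.0115]
[[0.2, 0.0], [-0.4, -0.1], [0.5, -0.5], [0.3, -0.1], [0.0, 0.6], [2.1, -0.5], [-0.4, -1.0], [0.4, -0.3], [0.1, -0.4], [-0.3, -0.8], [-1.2, -0.7]]
pose [ 0.6045  0.1643 -0.2552]
[[0.8, -0.5], [0.3, -0.1], [-0.0, -1.1], [-0.1, -1.6], [-0.2, -1.1], [-0.6, 0.9]]
```

```bash
sleep 1
```

```text
(no output)
```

View pics/o1.png

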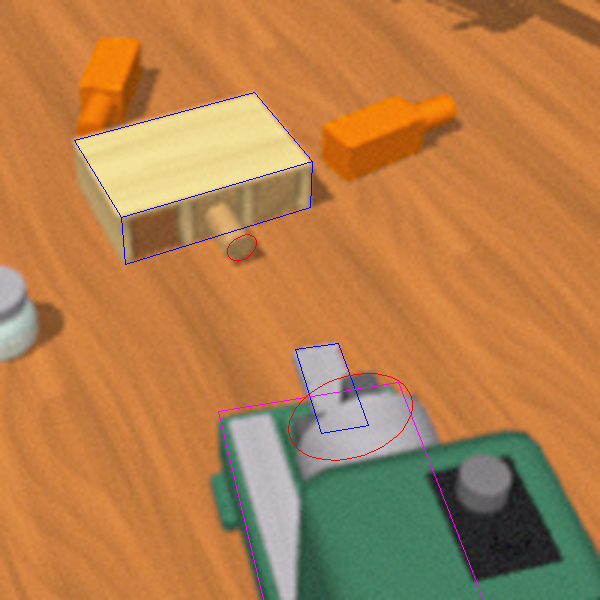

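View pics/o2.png

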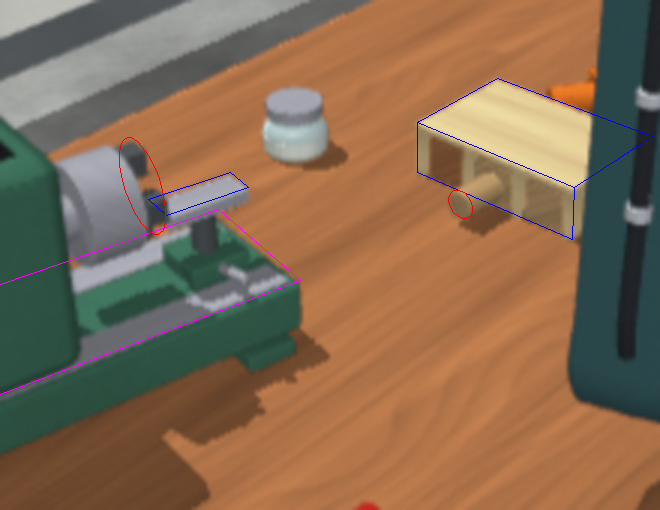

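The tenoned blank is in the middle bay. The rack and lathe fits agree to about 1 px. Next I'll move above the tenon and look with the wrist camera.

send_rows(rows=[40, 40, -5, 0, 0, 8.45, 1, 40, 40, -5, 0, 0, 8.45, 1, 40, 40, -5, 0, 0, 8.45, 1, 40, 40, -5, 0, 0, 8.45, 1, 40, 40, -5, 0, 0, 8.45, 1, 40, 40, -5, 0, 0, 8.45, 1, 40, 40, -5, 0, 0, 8.45, 1, 41, 40, -5, 0, 0, 8.45, 1])

```text
time: 1.35
tool_pos: [0.5261, -0.1894, 0.1655]
ee_rot: [3.141, -0.001, -0.006]
wrist_force: [0.4, -0.4, 0.2]
width: 0.094
```

```bash
python3 - <<'E'
from h import *
o=get_obs();s=snapshot("wrist");c=cam(s,o);print(o["tool_pos"].round(4),o["ee_rot"].round(4),o["wrist_force"].round(2))
im=s["color"][:,:,::-1].copy()
rk=[.5247,-.2298,-.0115]
def W(x,y,z):
    a,b=np.cos(rk[2]),np.sin(rk[2]);return (rk[0]+(a*x-b*y)/1e3,rk[1]+(b*x+a*y)/1e3,z/1e3)
for P in [(104,0,61),(-104,0,61),(0,52,24),(-16,52,24),(16,52,24),(16,0,24),(-16,0,24)]:
    u=proj(c,W(*P))[0];print(P,u.round(1));cv2.circle(im,tuple(int(v) for v in u.round()),2,(255,0,0),-1)
cv2.imwrite("pics/w1.png",im)
E
```

```text
[ 0.5261 -0.1894  0.1655] [ 3.1411e+00 -6.0000e-04 -6.3000e-03] [ 0.36 -0.36  0.23]
(104, 0, 61) [383.6 246.3]
(-104, 0, 61) [165.4 245.2]
(0, 52, 24) [275.  185.3]
(-16, 52, 24) [259.3 185.2]
(16, 52, 24) [290.6 185.4]
(16, 0, 24) [289.9 234. ]
(-16, 0, 24) [259.6 233.8]
```

View pics/w1.png

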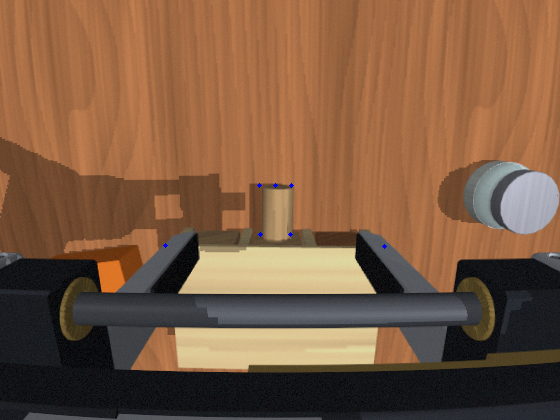

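The wrist view shows the wooden round tenon at (264–293, 185–238), about 3 mm to +x of the prediction. It is the only wood-coloured tenon, and the orange one at (90,270) is separate. I'll descend and grip.

send_rows(rows=[2, -10, -40, 0, 0, 0, 1, 0, 0, -40, 0, 0, 0, 1, 0, 0, -40, 0, 0, 0, 1, 0, 0, -37, 0, 0, 0, 1, 0, 0, 0, 0, 0, 0, 0, 0, 0, 0, 0, 0, 0, 0, 0, 0, 0, 0, 0, 0, 0, 0, 0, 0, 0, 0, 0, 0])

```text
time: 2.4
tool_pos: [0.528, -0.2014, 0.0103]
ee_rot: [3.14, -0.003, -0.011]
wrist_force: [-0.1, -0.2, 1.6]
width: 0.0574
```

```bash
python3 - <<'E'
from h import *
o=get_obs();print(o["width"],o["tool_pos"],o["wrist_force"].round(1))
s=snapshot("wrist");cv2.imwrite("pics/w2.png",s["color"][:,:,::-1])
E
```

```text
0.05744470883916275 [ 0.52798628 -0.20139776  0.01032025] [-0.1 -0.2  1.6]
```

View pics/w2.png

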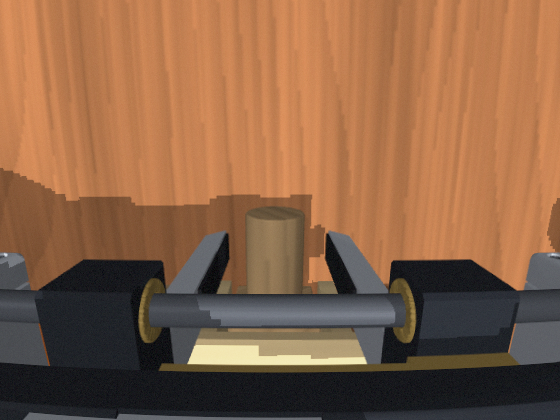

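The fingers are still closing and are centred on the tenon at (246–304). I'll finish closing, then pull.

send_rows(rows=[0, 0, 0, 0, 0, 0, 0, 0, 0, 0, 0, 0, 0, 0, 0, 0, 0, 0, 0, 0, 0, 0, 0, 0, 0, 0, 0, 0, 0, 0, 0, 0, 0, 0, 0, 0, 3, 0, 0, 0, 0, 0, 0, 5, 0, 0, 0, 0, 0, 0, 8, 0, 0, 0, 0, 0])

```text
time: 3.45
tool_pos: [0.527, -0.1847, 0.0086]
ee_rot: [3.141, -0.0, -0.011]
wrist_force: [-0.1, -0.5, 0.3]
width: 0.0316
```

```bash
python3 - <<'E'
from h import *
o=get_obs();print(o["width"],o["tool_pos"],o["wrist_force"].round(1))
E
```

```text
0.031593145754036746 [ 0.5270298  -0.18471932  0.00858725] [-0.1 -0.5  0.3]
```

send_rows(rows=[0.2, 15, 0, 0, 0, 0, 0, 0.2, 18, 0, 0, 0, 0, 0, 0.2, 18, 0, 0, 0, 0, 0, 0.2, 18, 0, 0, 0, 0, 0, 0.2, 18, 0, 0, 0, 0, 0, 0.2, 16, 0, 0, 0, 0, 0, 0.2, 12, 0, 0, 0, 0, 0, 0, 0, 0, 0, 0, 0, 0])

```text
time: 4.45
tool_pos: [0.5283, -0.0679, 0.0086]
ee_rot: [-3.139, 0.0, -0.01]
wrist_force: [-0.1, 2.9, 2.1]
width: 0.0313
```

```bash
python3 - <<'E'
from h import *
o=get_obs();print(o["width"],o["tool_pos"],o["wrist_force"].round(1))
s=snapshot("scene");crop(s["color"],190,160,340,270,5,"pics/s2.png")
E
```

```text
0.03132283612386334 [ 0.52827781 -0.06785429  0.00856105] [-0.1  2.9  2.1]
```

View pics/s2.png

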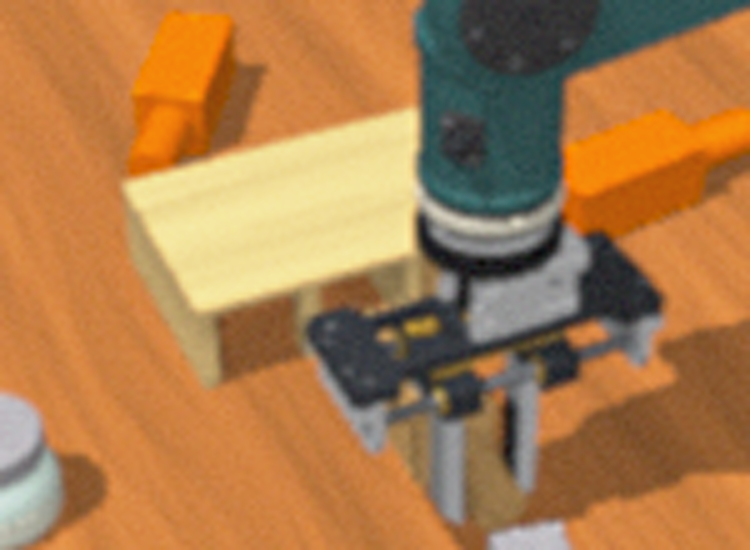

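The blank came out with the gripper. I'll release it and rise.

send_rows(rows=[0, 0, 0, 0, 0, 0, 1, 0, 0, 0, 0, 0, 0, 1, 0, 0, 0, 0, 0, 0, 1, 0, 0, 0, 0, 0, 0, 1, 0, 0, 40, 0, 0, 0, 1, 0, -10, 50, 0, 0, 0, 1, 0, -30, 50, 0, 0, 0, 1, 0, -30, 20, 0, 0, 0, 1])

```text
time: 5.5
tool_pos: [0.5299, -0.141, 0.1729]
ee_rot: [3.139, -0.007, -0.01]
wrist_force: [0.0, -0.4, -0.0]
width: 0.094
```

```bash
python3 - <<'E'
from h import *
o=get_obs();s=snapshot("wrist");c=cam(s,o);print(o["width"],o["tool_pos"].round(4),o["ee_rot"].round(4))
cv2.imwrite("pics/w3.png",s["color"][:,:,::-1])
E
```

```text
0.0940094779532411 [ 0.5299 -0.141   0.1729] [ 3.1392 -0.0066 -0.0105]
```

View pics/w3.png

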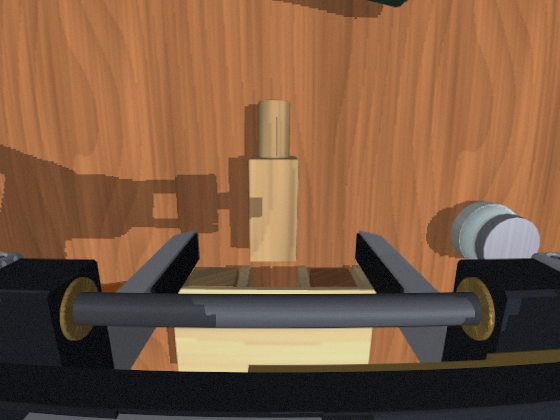

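The blank lies released and clear of the rack. Its body is at (249–298, 157–261) and the tenon tip at (274,101). I'll compute its pose from this.

```bash
python3 - <<'E'
from h import *
o=get_obs();s=snapshot("wrist");c=cam(s,o);print(o["tool_pos"].round(4),o["ee_rot"].round(4))
print(onz(c,[(249.5,157.5),(297.5,157.5),(249,261),(297,261)],.048).round(4).tolist())
crop(s["color"],220,80,340,280,3,"pics/w3c.png")
E
```

```text
[ 0.5304 -0.1452  0.1744] [ 3.1348 -0.0088 -0.014 ]
[[0.507, -0.1046, 0.048], [0.5528, -0.1053, 0.048], [0.5029, -0.2105, 0.048], [0.5524, -0.2113, 0.048]]
```

View pics/w3c.png

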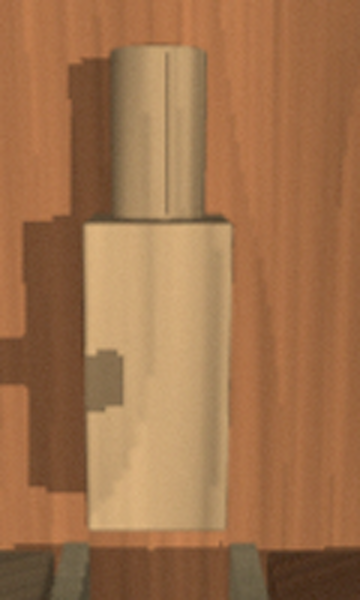

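```bash
python3 - <<'E'
from h import *
o=get_obs();s=snapshot("wrist");c=cam(s,o);print(o["tool_pos"].round(4),o["ee_rot"].round(4))
crop(s["color"],220,80,340,280,3,"pics/w3d.png")
p=onz(c,[(248,154),(296.7,154),(249.3,256),(294.8,256)],.048);print(p.round(4).tolist())
a=(p[0]+p[1])/2;b=(p[2]+p[3])/2;print((a+b)/2,np.degrees(np.arctan2(a[0]-b[0],a[1]-b[1])),np.linalg.norm(a-b))
E
```

```text
[ 0.5299 -0.1429  0.1722] [ 3.1381 -0.0066 -0.0146]
[[0.5051, -0.0985, 0.048], [0.5511, -0.0992, 0.048], [0.5028, -0.2013, 0.048], [0.5492, -0.2021, 0.048]]
[ 0.52706131 -0.15026471  0.048     ] 1.1912389089750146 0.10290634883195722
```

View pics/w3d.png

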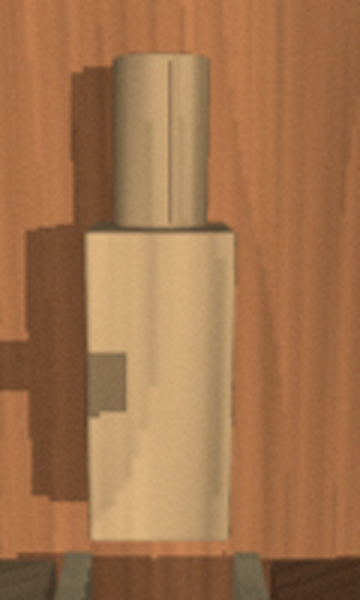

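send_rows(rows=[0, -2, -40, 0, 0, 0, 1, 0, 0, -40, 0, 0, 0, 1, 0, 0, -40, 0, 0, 0, 1, 0, 0, -30, 0, 0, 0, 1, 0, 0, -10, 0, 0, 0, 1, 0, 0, 0, 0, 0, 0, 1, 0, 0, 0, 0, 0, 0, 0, 0, 0, 0, 0, 0, 0, 0])

```text
time: 6.65
tool_pos: [0.5294, -0.1422, 0.0101]
ee_rot: [3.141, -0.003, -0.011]
wrist_force: [0.2, 0.4, -0.9]
width: 0.0772
```

send_rows(rows=[0, 0, 0, 0, 0, 0, 0, 0, 0, 0, 0, 0, 0, 0, 0, 0, 0, 0, 0, 0, 0, 0, 0, 0, 0, 0, 0, 0, 0, 0, 0, 0, 0, 0, 0, 0, 0, 0, 0, 0, 0, 0, 0, 0, 0, 0, 0, 0, 0, 0, 0, 0, 0, 0, 0, 0])

```text
time: 7.65
tool_pos: [0.5281, -0.1419, 0.0086]
ee_rot: [3.142, 0.0, -0.011]
wrist_force: [-3.6, 0.2, 4.3]
width: 0.0478
```

```bash
python3 - <<'E'
from h import *
o=get_obs();s=snapshot("wrist");c=cam(s,o);print(o["width"],o["tool_pos"].round(4),o["ee_rot"].round(4),o["wrist_force"].round(1))
crop(s["color"],180,40,380,240,3,"pics/w4.png")
E
```

```text
0.047835514971360654 [ 0.5281 -0.1419  0.0086] [ 3.1415e+00  4.0000e-04 -1.1200e-02] [-3.6  0.2  4.3]
```

View pics/w4.png

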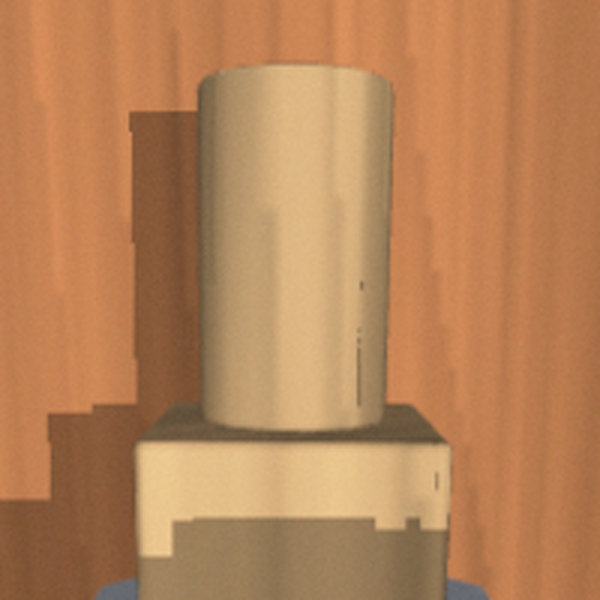

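```bash
python3 - <<'E'
from h import *
o=get_obs();s=snapshot("wrist");c=cam(s,o)
print(onz(c,[(225,186.7),(329.7,186.7)],.048).round(4).tolist())
p=onz(c,[(245.7,65/3+40),(310.8,65/3+40),(278,62/3+40)],.036);print(p.round(4).tolist())
E
```

```text
[[0.5064, -0.1008, 0.048], [0.5532, -0.1014, 0.048]]
[[0.5162, -0.0459, 0.036], [0.5455, -0.0462, 0.036], [0.5307, -0.0457, 0.036]]
```

send_rows(rows=[0, 0, 15, 0, 0, 0, 0, 0, 0, 40, 0, 0, 0, 0, 5, 15, 40, 0, 0, -2, 0, 8, 35, 40, 0, 0, -3, 0, 9, 40, 30, 0, 0, -3, 0, 9, 40, 7, 0, 0, -3, 0, 7, 30, 0, 0, 0, -3, 0, 3, 10, 0, 0, 0, 0, 0])

```text
time: 8.75
tool_pos: [0.5698, 0.0299, 0.1808]
ee_rot: [-3.141, -0.001, -0.252]
wrist_force: [0.2, -0.1, -1.3]
width: 0.0479
```

send_rows(rows=[0, 0, 0, 0, 0, 0, 0, 0, 0, 0, 0, 0, 0, 0, 0, 0, 0, 0, 0, 0, 0, 0, 0, 0, 0, 0, 0, 0, 0, 0, 0, 0, 0, 0, 0, 0, 0, 0, 0, 0, 0, 0, 0, 0, 0, 0, 0, 0, 0, 0, 0, 0, 0, 0, 0, 0])

```text
time: 9.75
tool_pos: [0.5693, 0.0282, 0.1805]
ee_rot: [3.142, -0.0, -0.255]
wrist_force: [-0.1, -0.4, -1.8]
width: 0.0482
```

```bash
python3 - <<'E'
from h import *
o=get_obs();s=snapshot("wrist");c=cam(s,o);print(o["width"],o["tool_pos"].round(4),o["ee_rot"].round(4),o["wrist_force"].round(1))
cv2.imwrite("pics/w5.png",s["color"][:,:,::-1])
s=snapshot("side");crop(s["color"],140,150,290,270,5,"pics/d5.png")
s=snapshot("scene");crop(s["color"],230,200,390,320,5,"pics/s5.png")
E
```

```text
0.04817899322040049 [0.5693 0.0282 0.1805] [ 3.1416e+00 -1.0000e-04 -2.5540e-01] [-0.1 -0.4 -1.8]
```

View pics/w5.png

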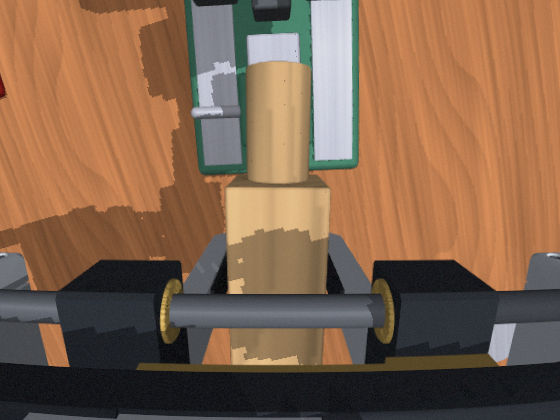

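View pics/d5.png

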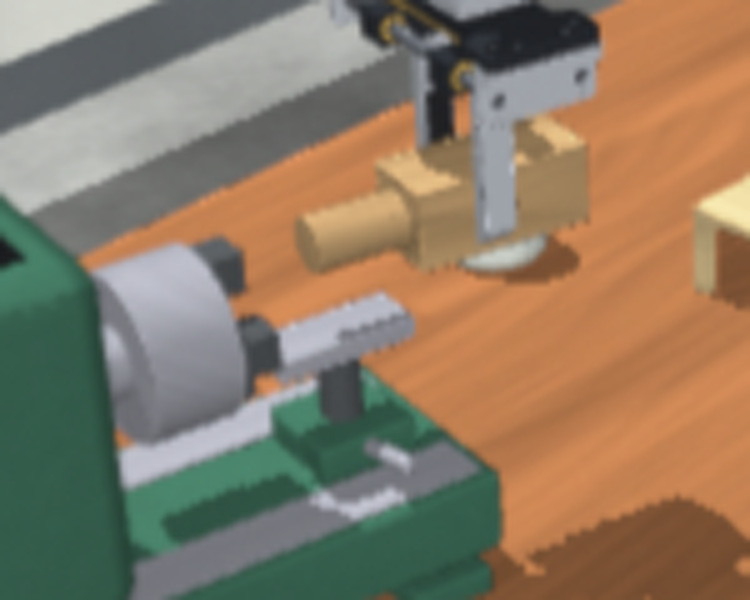

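View pics/s5.png

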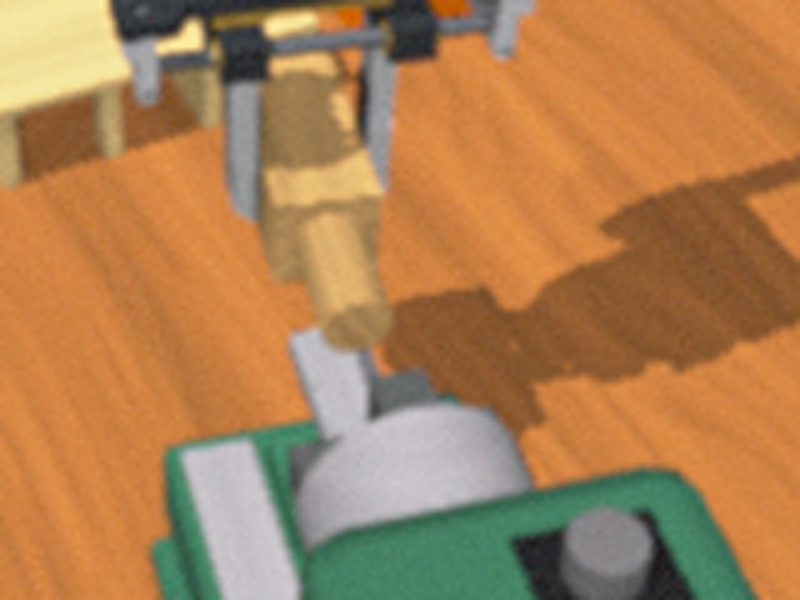

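```bash
python3 - <<'E'
from h import *
o=get_obs();s=snapshot("wrist");c=cam(s,o)
crop(s["color"],180,0,370,180,4,"pics/w6.png")
J=np.array([.6045,.1643]);a=-.2552
def W(x,y,z): return (J[0]+(np.cos(a)*x-np.sin(a)*y)/1e3,J[1]+(np.sin(a)*x+np.cos(a)*y)/1e3,z/1e3)
for P in [(17,-12,144),(-17,-12,144),(17,-20,144),(-17,-20,144),(75,-110,70),(-75,-110,70),(75,0,70),(-75,0,70),(0,0,214)]:print(P,proj(c,W(*P)).round(1))
E
```

```text
(17, -12, 144) [[301.3  29.7]]
(-17, -12, 144) [[247.2  29.7]]
(17, -20, 144) [[301.1  43. ]]
(-17, -20, 144) [[247.4  43.1]]
(75, -110, 70) [[356.9 170.9]]
(-75, -110, 70) [[193.3 170.9]]
(75, 0, 70) [[362.8  42.7]]
(-75, 0, 70) [[187.1  42.8]]
(0, 0, 214) [[272.9 -52.6]]
```

View pics/w6.png

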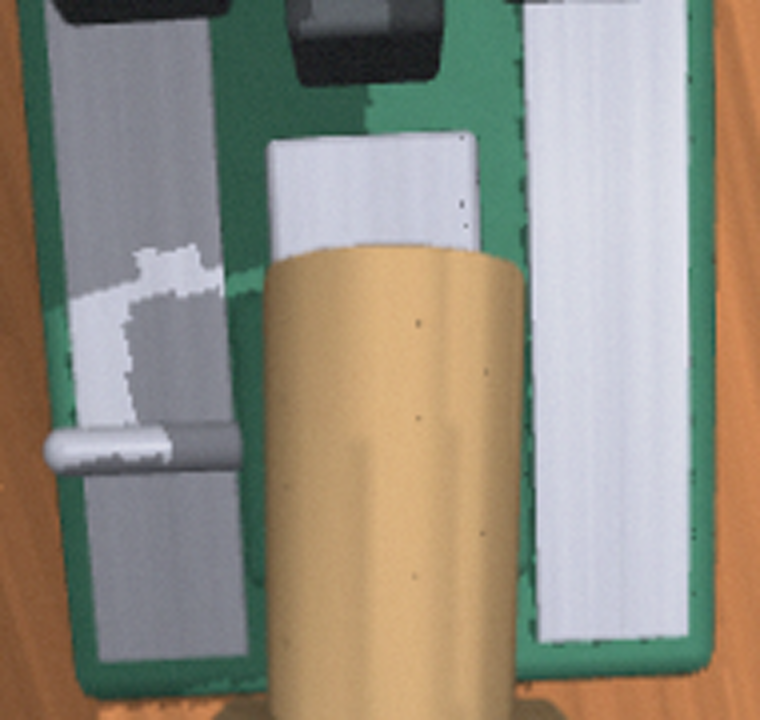

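The wrist view shows the lathe turned about 2.5° relative to the tool. The bar end runs from (247,35.2) to (298.5,33) and the rails are skewed. I'll refit with these edges.

```bash
cat > fit2.py <<'E'
from h import *
from scipy.optimize import least_squares
o=get_obs();s=snapshot("wrist");cw=cam(s,o)
q=lambda p:((np.array(p,float)+.5)/4-.5)+np.array([180,0])
def pose(p,P):
    c,s=np.cos(p[2]),np.sin(p[2]);P=np.array(P,float)/1000
    return np.c_[p[0]+c*P[:,0]-s*P[:,1],p[1]+s*P[:,0]+c*P[:,1],P[:,2]]
def uat(p,a,b,v):
    U=proj(cw,pose(p,[a,b]));return U[0,0]+(v-U[0,1])*(U[1,0]-U[0,0])/(U[1,1]-U[0,1])
pts=[((-17,-12,144),q((267,140))),((17,-12,144),q((475,131)))]
L=[((-17,-30,144),(-17,-12,144),q((270,250))),((17,-30,144),(17,-12,144),q((481,245))),
   ((-75,-100,70),(-75,0,70),q((32,171))),((75,-100,70),(75,0,70),q((715,171))),((-75,-100,70),(-75,0,70),q((70,560))),((75,-100,70),(75,0,70),q((713,560)))]
def f(p,full=0):
    r=[(proj(cw,pose(p,[a]))[0]-u) for a,u in pts]
    return np.concatenate([np.concatenate(r),[uat(p,a,b,u[1])-u[0] for a,b,u in L]])
r=least_squares(f,[.6045,.1643,-.2552],loss="soft_l1");print(r.x.round(4),f(r.x).round(1))
p=r.x;J=p[:2];ax=np.array([-np.sin(p[2]),np.cos(p[2])]);print(proj(cw,pose(p,[(0,0,189)])),"jaw bottom mid seen",q((368.5,80)))
# tenon in hand: tip silhouette edges u at crop y=290, radius 16 -> at tenon height
t=o["tool_pos"];z0=t[2]+.0154
e=onz(cw,[q((264,290)),q((523,290)),q((270,700)),q((516,700))],z0+.004)
print("tenon mid far/near",((e[0]+e[1])/2).round(4),((e[2]+e[3])/2).round(4),"widths",np.linalg.norm(e[0]-e[1]),np.linalg.norm(e[2]-e[3]))
y=o["ee_rot"][2];tx=np.array([np.cos(y),np.sin(y)]);ty=np.array([-np.sin(y),np.cos(y)])
for m in((e[0]+e[1])/2,(e[2]+e[3])/2):
    d=m[:2]-t[:2];print("tenon tool lateral,fwd mm",(d@tx*1e3).round(1),(d@ty*1e3).round(1))
E
python3 fit2.py
```

```text
[ 0.6024  0.1625 -0.2193] [-0.8 -0.1  1.1  0.1 -0.3  0.2 -2.6  2.6 -4.   2. ]
[[270.31131509 -19.64709513]] jaw bottom mid seen [271.75   19.625]
tenon mid far/near [0.5946 0.1178 0.1999] [0.5822 0.0702 0.1999] widths 0.030827028934979385 0.031112464607538907
tenon tool lateral,fwd mm 1.9 93.0
tenon tool lateral,fwd mm 1.8 43.9
```

send_rows(rows=[1, 4, -5, 0, 0, 0.5, 0, 2, 5, -5, 0, 0, 0.8, 0, 1, 5, -5, 0, 0, 0.8, 0, 1, 3, -2, 0, 0, 0, 0, 0, 0, 0, 0, 0, 0, 0, 0, 0, 0, 0, 0, 0, 0, 0, 0, 0, 0, 0, 0, 0, 0, 0, 0, 0, 0, 0, 0])

```text
time: 11.0
tool_pos: [0.5744, 0.045, 0.1637]
ee_rot: [-3.142, -0.0, -0.219]
wrist_force: [0.1, -0.3, -1.5]
width: 0.0479
```

```bash
python3 - <<'E'
from h import *
o=get_obs();s=snapshot("wrist");c=cam(s,o);print(o["width"],o["tool_pos"].round(4),o["ee_rot"].round(4),o["wrist_force"].round(1))
crop(s["color"],180,0,370,180,4,"pics/w7.png")
s=snapshot("side");crop(s["color"],160,170,260,245,8,"pics/d7.png")
E
```

```text
0.04786429603721231 [0.5744 0.045  0.1637] [-3.1416e+00 -5.0000e-04 -2.1910e-01] [ 0.1 -0.3 -1.5]
```

View pics/w7.png

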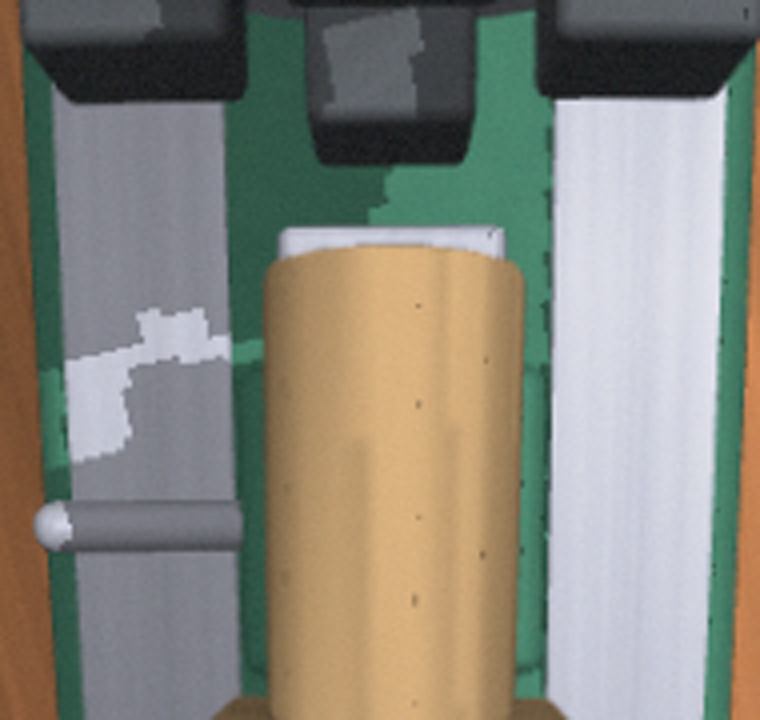

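View pics/d7.png

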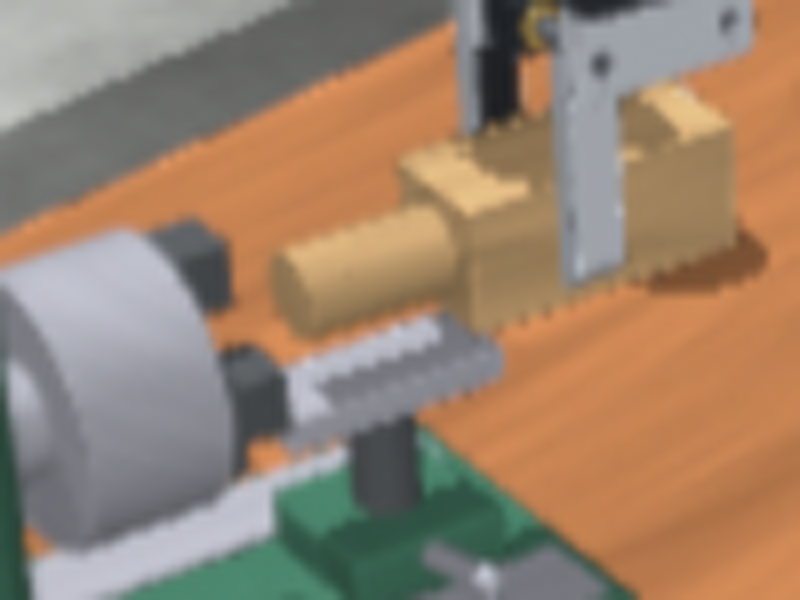

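The tool is now aligned: tenon mid at crop u≈393, bar mid 392 and jaw mid 391.5, so within about 0.4 mm. I'll lower to the axis height and start inserting.

send_rows(rows=[0, 0, -5, 0, 0, 0, 0, 0, 0, -4, 0, 0, 0, 0, 0, 0, 0, 0, 0, 0, 0, 1.5, 6.8, 0, 0, 0, 0, 0, 1.5, 6.8, 0, 0, 0, 0, 0, 1.5, 6.8, 0, 0, 0, 0, 0, 1.5, 6.8, 0, 0, 0, 0, 0, 1.5, 6.8, 0, 0, 0, 0, 0])

```text
time: 12.1
tool_pos: [0.5819, 0.0798, 0.1545]
ee_rot: [-3.142, -0.0, -0.219]
wrist_force: [-0.2, -0.2, -1.8]
width: 0.0481
```

```bash
python3 - <<'E'
from h import *
o=get_obs();s=snapshot("wrist");print(o["width"],o["tool_pos"].round(4),o["ee_rot"].round(4),o["wrist_force"].round(1))
crop(s["color"],180,0,370,180,4,"pics/w8.png")
s=snapshot("side");crop(s["color"],160,170,260,245,8,"pics/d8.png")
E
```

```text
0.048148811381951775 [0.5819 0.0798 0.1545] [-3.1415e+00 -1.0000e-04 -2.1860e-01] [-0.2 -0.2 -1.8]
```

View pics/w8.png

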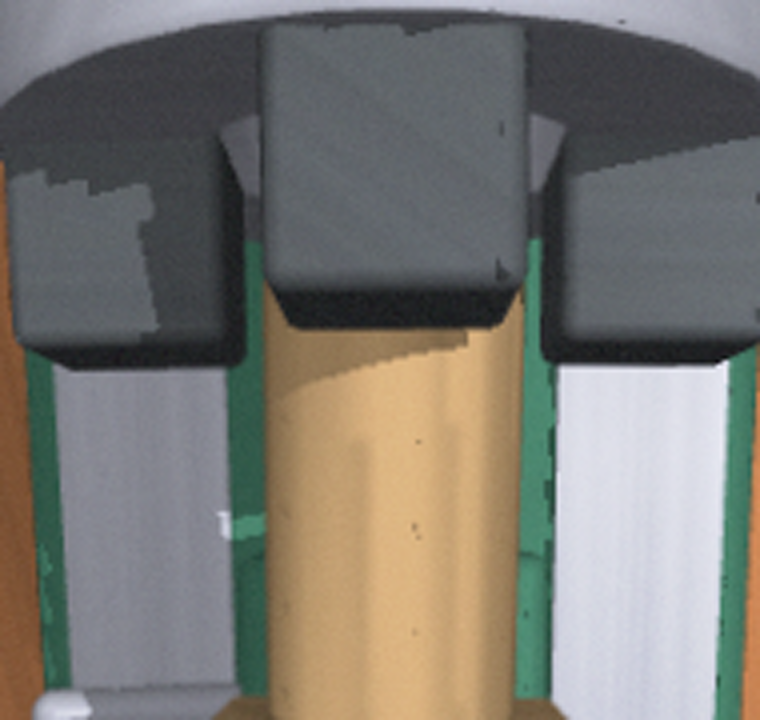

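View pics/d8.png

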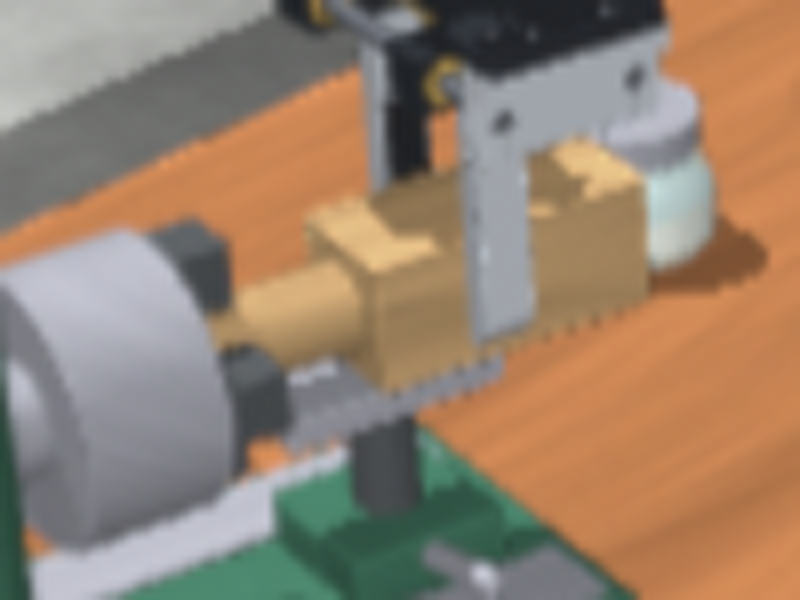

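The tenon is entering the jaws with even gaps (crop 245–265 left, 520–543 right) and no contact force. I'll continue.

send_rows(rows=[1.1, 4.9, 0, 0, 0, 0, 0, 1.1, 4.9, 0, 0, 0, 0, 0, 1.1, 4.9, 0, 0, 0, 0, 0, 1.1, 4.9, 0, 0, 0, 0, 0, 1.1, 4.9, 0, 0, 0, 0, 0, 1.1, 4.9, 0, 0, 0, 0, 0, 1.1, 4.9, 0, 0, 0, 0, 0, 0.4, 2, 0, 0, 0, 0, 0])

```text
time: 13.2
tool_pos: [0.59, 0.1158, 0.1545]
ee_rot: [-3.142, -0.0, -0.219]
wrist_force: [0.2, -0.1, -2.1]
width: 0.0479
```

```bash
python3 - <<'E'
from h import *
o=get_obs();s=snapshot("wrist");print(o["width"],o["tool_pos"].round(4),o["ee_rot"].round(4),o["wrist_force"].round(1))
crop(s["color"],180,60,370,240,4,"pics/w9.png")
s=snapshot("side");crop(s["color"],160,170,260,245,8,"pics/d9.png")
E
```

```text
0.047926910236908156 [0.59   0.1158 0.1545] [-3.1416e+00 -1.0000e-04 -2.1860e-01] [ 0.2 -0.1 -2.1]
```

View pics/w9.png

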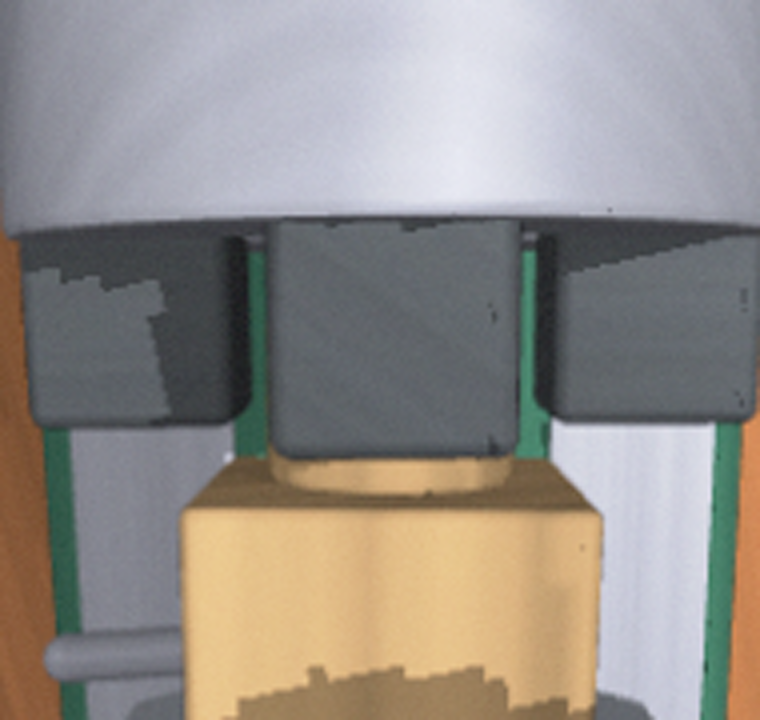

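View pics/d9.png

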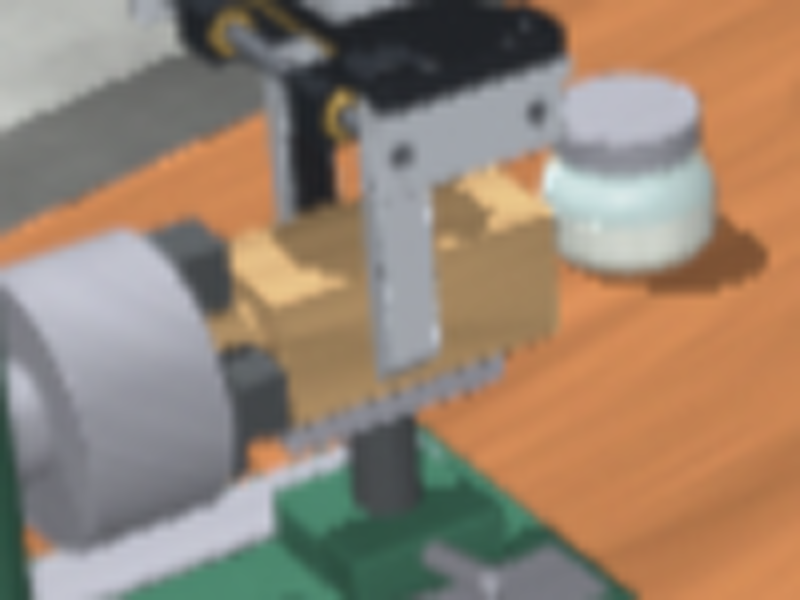

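About 7 mm remains. I'll creep forward and watch the force.

send_rows(rows=[0.4, 2, 0, 0, 0, 0, 0, 0.4, 2, 0, 0, 0, 0, 0, 0.2, 1, 0, 0, 0, 0, 0, 0.2, 1, 0, 0, 0, 0, 0, 0.2, 1, 0, 0, 0, 0, 0, 0, 0, 0, 0, 0, 0, 0, 0, 0, 0, 0, 0, 0, 0, 0, 0, 0, 0, 0, 0, 0])

```text
time: 14.3
tool_pos: [0.5913, 0.1224, 0.1545]
ee_rot: [3.142, -0.0, -0.219]
wrist_force: [-0.3, 0.7, -2.4]
width: 0.0477
```

send_rows(rows=[0.1, 0.5, 0, 0, 0, 0, 0, 0.1, 0.5, 0, 0, 0, 0, 0, 0.1, 0.5, 0, 0, 0, 0, 0, 0, 0, 0, 0, 0, 0, 0, 0, 0, 0, 0, 0, 0, 0, 0, 0, 0, 0, 0, 0, 0, 0, 0, 0, 0, 0, 0, 0, 0, 0, 0, 0, 0, 0, 0])

```text
time: 15.3
tool_pos: [0.5915, 0.1234, 0.1545]
ee_rot: [3.141, -0.0, -0.219]
wrist_force: [-1.5, -4.9, 0.0]
width: 0.0479
```

```bash
python3 - <<'E'
from h import *
o=get_obs();s=snapshot("wrist");print(o["width"],o["tool_pos"].round(4),o["ee_rot"].round(4),o["wrist_force"].round(1))
crop(s["color"],180,60,370,240,4,"pics/w10.png")
E
```

```text
0.04786591757231408 [0.5915 0.1234 0.1545] [ 3.1405e+00 -1.0000e-04 -2.1920e-01] [-1.5 -4.9  0. ]
```

View pics/w10.png

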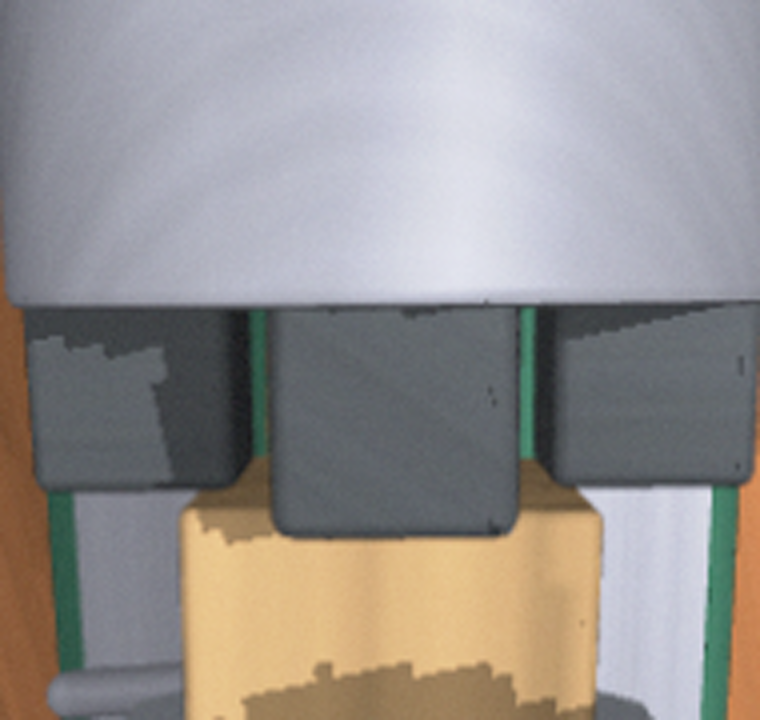

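Contact at −4.9 N, where the shoulder was expected to reach the jaws. I'll press slightly more to confirm it is home, then lower onto the bar.

send_rows(rows=[0.2, 0.8, 0, 0, 0, 0, 0, 0.1, 0.6, 0, 0, 0, 0, 0, 0, 0, 0, 0, 0, 0, 0, 0, 0, -0.8, 0, 0, 0, 0, 0, 0, -0.7, 0, 0, 0, 0, 0, 0, 0, 0, 0, 0, 0, 0, 0, 0, 0, 0, 0, 0, 0, 0, 0, 0, 0, 0, 0])

```text
time: 16.35
tool_pos: [0.5917, 0.1234, 0.1541]
ee_rot: [3.138, -0.001, -0.22]
wrist_force: [-4.2, -8.7, 3.1]
width: 0.0478
```

```bash
python3 - <<'E'
from h import *
o=get_obs();print(o["width"],o["tool_pos"].round(4),o["ee_rot"].round(4),o["wrist_force"].round(1))
s=snapshot("side");crop(s["color"],160,170,260,245,8,"pics/d11.png")
E
```

```text
0.04783334012437823 [0.5917 0.1234 0.1541] [ 3.1382e+00 -7.0000e-04 -2.1970e-01] [-4.2 -8.7  3.1]
```

View pics/d11.png

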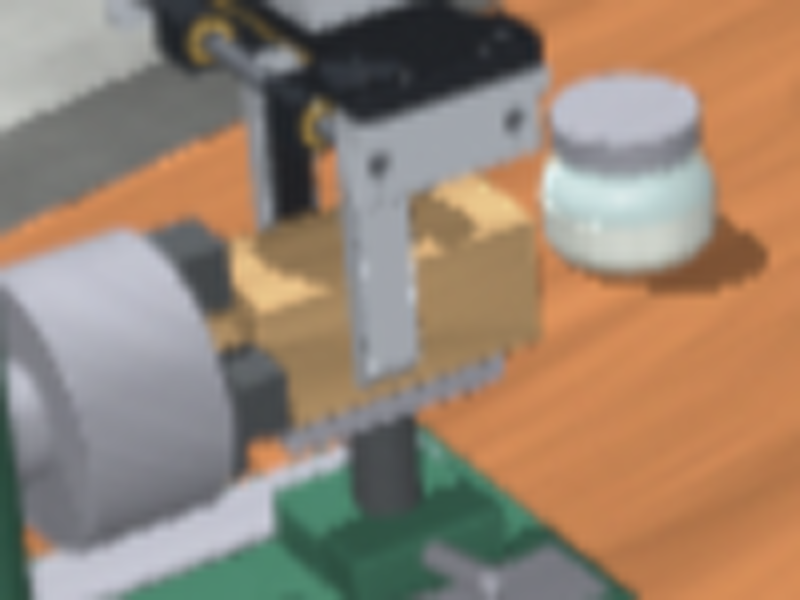

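The stop is solid: y did not advance under the extra push. I'll release and retreat upward.

send_rows(rows=[0, 0, 0, 0, 0, 0, 1, 0, 0, 0, 0, 0, 0, 1, 0, 0, 0, 0, 0, 0, 1, 0, 0, 0, 0, 0, 0, 1, 0, 0, 0, 0, 0, 0, 1, 0, 0, 20, 0, 0, 0, 1, 0, 0, 40, 0, 0, 0, 1, 0, 0, 40, 0, 0, 0, 1])

```text
time: 17.4
tool_pos: [0.5916, 0.1254, 0.2537]
ee_rot: [3.141, 0.001, -0.219]
wrist_force: [0.6, 0.3, 0.8]
width: 0.0943
```

send_rows(rows=[0, -20, 30, 0, 0, 0, 1, -5, -30, 20, 0, 0, 0, 1, -5, -30, 0, 0, 0, 0, 1, 0, -20, 0, 0, 0, 0, 1, 0, 0, 0, 0, 0, 0, 1, 0, 0, 0, 0, 0, 0, 1, 0, 0, 0, 0, 0, 0, 1, 0, 0, 0, 0, 0, 0, 1])

```text
time: 18.4
tool_pos: [0.5819, 0.0262, 0.3028]
ee_rot: [-3.142, 0.0, -0.218]
wrist_force: [-0.2, 0.2, -0.1]
width: 0.0941
```

```bash
python3 - <<'E'
from h import *
o=get_obs();s=snapshot("wrist");c=cam(s,o);print(o["time"],o["width"],o["tool_pos"].round(4),o["ee_rot"].round(4),o["wrist_force"].round(1))
cv2.imwrite("pics/w12.png",s["color"][:,:,::-1])
s=snapshot("side");crop(s["color"],160,170,260,245,8,"pics/d12.png")
s=snapshot("scene");cv2.imwrite("pics/s12.png",s["color"][:,:,::-1])
E
```

```text
18.4 0.0941323707174262 [0.5819 0.0262 0.3028] [-3.1415e+00  2.0000e-04 -2.1760e-01] [-0.2  0.2 -0.1]
```

View pics/w12.png

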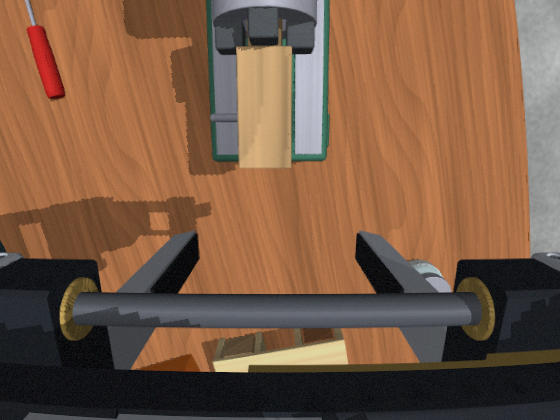

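View pics/d12.png

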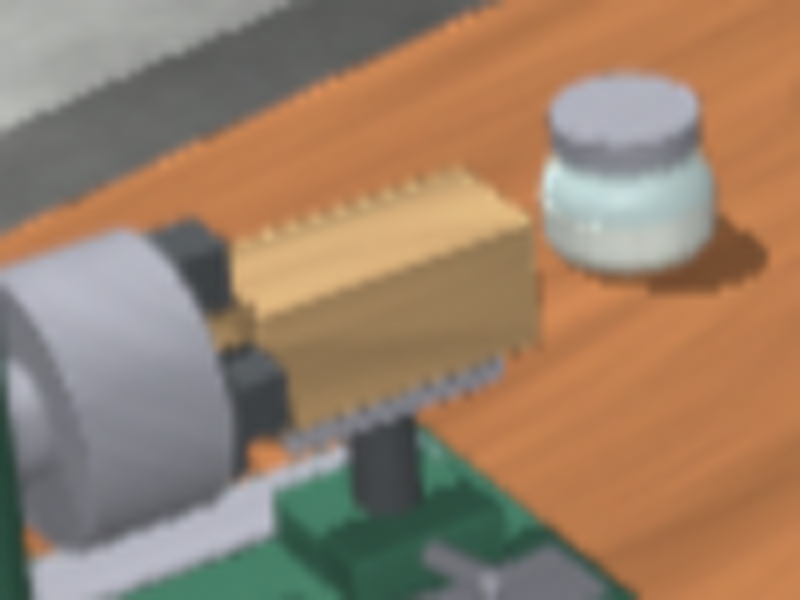

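View pics/s12.png

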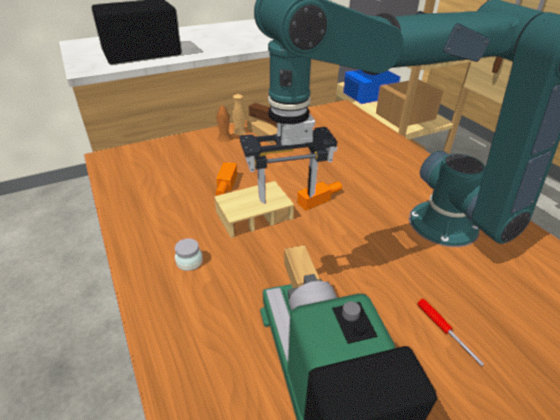

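```bash
python3 - <<'E'
from h import *
o=get_obs();s=snapshot("wrist");c=cam(s,o);print(o["tool_pos"].round(4))
crop(s["color"],200,0,340,180,4,"pics/w13.png")
E
```

```text
[0.5819 0.0258 0.303 ]
```

View pics/w13.png

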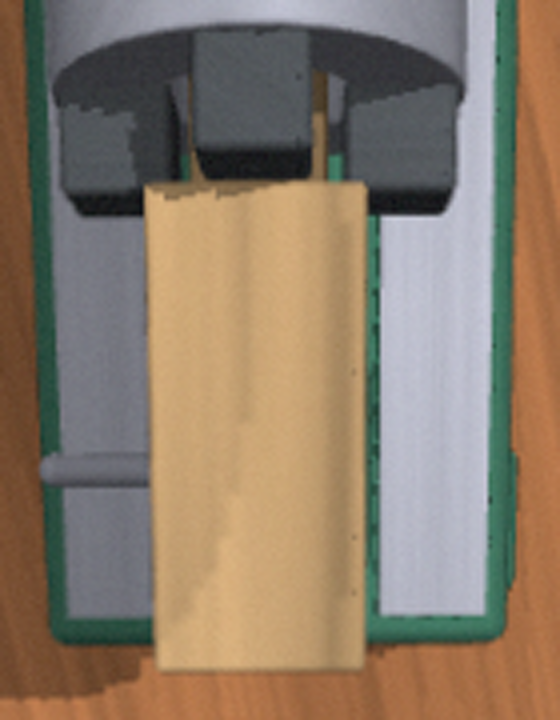

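```bash
python3 - <<'E'
from h import *
o=get_obs();s=snapshot("wrist");c=cam(s,o)
q=lambda p:((np.array(p,float)+.5)/4-.5)+np.array([200,0])
y=o["ee_rot"][2];u=np.array([-np.sin(y),np.cos(y)]);x=np.array([np.cos(y),np.sin(y)]);J=np.array([.6024,.1625])
for n,p,z in [("shoulder L",(146,184),.192),("shoulder R",(366,182),.192),("heel L",(158,671),.192),("heel R",(365,670),.192),("topjaw top",(252,151),.214),("topjaw low",(252,179),.189)]:
    d=onz(c,[q(p)],z)[0][:2]-J;print(n,"lat %.1f ax %.1f mm"%(d@x*1e3,d@u*1e3))
E
```

```text
shoulder L lat -23.8 ax -0.3 mm
shoulder R lat 23.1 ax -0.0 mm
heel L lat -23.5 ax -104.5 mm
heel R lat 23.7 ax -104.3 mm
topjaw top lat -0.2 ax 0.2 mm
topjaw low lat -1.3 ax 1.3 mm
```

The shoulder is within about 1 mm of the jaw faces, centred and parallel to the axis. The jar, screwdriver and rack look unchanged, so I'll hand in.

```bash
python3 -c "
from bench import *
print(close_job())"
```

```text
the job is handed in; nothing more can be done
None
```

The blank is seated in the chuck, released and resting on the support bar. I drew it out of the middle bay by its tenon, set it down on the bench clear of the rack, took it by its body and slid the tenon in along the spindle axis. The job was handed in at about 18.4 s of the 54 s allowed; no verdict was reported.

Last checks:
- **Seating:** the wrist camera put the shoulder about 0 to 1.5 mm from the jaw faces. It was within about 0.5 mm of the axis sideways and parallel to it to about 0.3°. The extra push met a solid stop at about 9 N. Resting height I judged only by eye in the side view.
- **Surroundings:** the gripper was open and clear, with wrist force near zero. The wax jar and screwdriver looked unmoved in the scene picture. The other blanks also looked undisturbed, as far as the views into the rack show.

Two readings disagreed along the way. The first fit from the scene and side cameras put the lathe about 2° off in yaw, so I corrected it from the wrist camera before inserting. The wrist camera also showed the held tenon about 1.9 mm off the tool centre, so I lined up the tenon and jaws directly against each other in its view.

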